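# Set and lock the juicer's pulp dial

### The job

Turn the knob on the citrus juicer so that its pointer nose lines up with the small metal tab on the dial's edge, then turn the lock ring under the knob clockwise until it bites and is firmly tight, without forcing it so hard that its seal is crushed. Let go, leave the knob on its setting and leave the sugar bowl, sieve and reamer where they stand.

Things in the scene. Friction and masses are not known exactly. Their poses are not given: they have to be found in the camera images.
- dial_axis (a point): Centre of the round flat dial (148 mm across) on the fixed yellow juicer's 160 x 165 mm control deck, 90 mm above the work surface. z is up: knob and ring turn about it. The clear juice bowl, 160 mm across, is centred 152 mm along this point's +y; its rim is 133 mm and its reaming cone 150 mm above the work surface.
- knob_grip (a point): Grip point of the setting knob, on the dial axis, 58 mm above the dial: a grey plastic bar 40 mm long, 16 mm wide, from 40 to 68 mm above the dial, on a thin stem; gripped across its 16 mm. x lies along the bar, away from the pointer nose. It turns about the vertical with about 0.07 N m of friction and stays where it is left.
- knob_tip (a point): Tip of the knob's pointer nose, 30 mm from the dial axis, 45 mm above the dial. The nose is a 7 mm wide, 10 mm high lug that sticks out 11 mm beyond one end of the bar, at its foot.
- index_aim (a point): Where the tip of the pointer nose must come: 30 mm from the dial axis and 45 mm above the dial, in the direction of the metal tab. From the start the knob has to go clockwise (seen from above) by 0.4 to 1.5 rad.
- index_tab (a point): Top of the steel tab on the edge of the dial, 69 mm from the axis: 12 mm long radially, 8 mm wide, 5 mm high, with a 12 mm high outer end. It is fixed.
- lock_ring: Aluminium lock ring under the knob: ribbed disc 68 mm across, 14 mm thick, with two opposite upright ears. Origin on the dial axis at dial height; x runs from ear_a to ear_b. Clockwise from above tightens. It runs with a steady drag of about 0.30 N m for 0.3 to 1.4 rad to an unseen place that differs each time; there it bites on a springy seal and the torque rises by 3 N m per rad.
- ear_a (a point): Middle of one ear of the lock ring, 46 mm from the axis, 26 mm above the dial. Each ear is 12 mm thick along the circle, 38 to 54 mm from the axis, its top 36 mm above the dial; pinch it across the 12 mm or push it from the side. The drag is 6.5 N here.
- ear_b (a point): Middle of the opposite ear, same shape. Tight: torque 0.2 N m or more above the drag (4.5 N more at an ear); 0.35 N m above it is a good aim. The seal is crushed at 0.6 N m above the drag (13 N more at an ear). Let go, the ring stays, springing back only to what its drag can hold. (The hidden seal is stop_pad in the rules, pressed at 30 mm from the axis.)
- sugar_bowl: Lidded white ceramic sugar bowl, 86 mm across, 94 mm high, origin under its centre. Bystander.
- sieve: Stainless steel sieve, bowl 100 mm across, 40 mm high, origin under the bowl's centre, straight handle along its x axis to 124 mm. Bystander.
- reamer: Wooden hand reamer lying on the surface, 136 mm long along its x axis, 34 mm high, origin under its middle. Bystander.

How it is judged (in metres and radians):
On the way, in this order (a step that is already met when the one before it is completed fails the run):
1. the knob's pointer nose stands at the tab (within 3 mm at the nose) before the ring is tight (horizontal distance between knob_tip and index_aim below 0.003 m), for 0.3 s.
2. the lock ring is tight on its seal (0.18 N m or more above the drag) (contact force between lock_ring and stop_pad above 6 N), for 0.2 s.
At the end, for the whole second after the job is handed in: The pointer nose is within 3 mm of its place at the tab, and the lock ring, let go and at rest, still presses its seal with at least 0.18 N m (horizontal distance between knob_tip and index_aim below 0.003 m and contact force between lock_ring and stop_pad above 6 N and angular speed of lock_ring below 0.05 rad/s); the robot touches nothing.
It fails at once if the lock ring is overtightened: its seal takes 0.6 N m or more (contact force between lock_ring and stop_pad above 20 N).
It fails at once if a bystander is pushed more than 15 mm or toppled (distance of any of sugar_bowl, sieve, reamer from where it was at the start of the episode above 0.015 m or angle between sugar_bowl's own z axis and vertical above 0.3 rad).
It also fails if it takes over 72 s, if anything falls off the work surface, if the arm or the gripper's body presses on something with over 40 N, if the wrist force passes 120 N, or if a joint passes its speed limit or range.

### The arm

A 7-joint arm with a two-finger parallel gripper is mounted at the origin on the work surface. World frame = base frame: x ahead of the robot, y to its left, z up, the work surface at z = 0. Lengths are in mm, angles in rad, forces in N, time in s.
With the tool pointing down it reaches from about 400 to 900 mm from the base axis. Payload 5.6 kg.
Tool frame: the origin (TCP) lies midway between the tips of the shut fingers; the grasp point (between the pads) lies 19 mm behind it; x points along the fingers, y is the direction in which the jaws open and shut, and the axes are right-handed (so a half turn about x gives the same grasp; the last joint's range is limited). The gripper opens to 92 mm and grips with 3 to 60 N. Pads are 20 mm wide; open, the fingers measure 128 mm over their backs; the gripper's body (75 mm by 189 mm) begins 69 mm behind the grasp point.
Start: joints at [-1.206, 0.468, -0.012, 1.603, 0.006, 1.071, -0.056], TCP at [257.824, 596.687, 214.592] pointing down, gripper open.
Joint ranges: [-2.53, 2.53], [-0.31, 2.02], [-1.57, 1.55], [0.28, 2.44], [-1.29, 4.43], [0.15, 1.84], [-2.92, 2.92]. Speed limits (rad/s): [2.57, 2.57, 3.14, 3.14, 3.14, 3.14, 3.14].

### API

Orientations are given as a rotation vector (axis times angle).
In Python, from cell import robot, grip, kin, viewer gives the robot as it stands. Calls block until the motion is done:
- robot.movep(position, orientation): joint-space move of the TCP to a pose.
- robot.servo_line(position, feed=150, rotation=None): straight line of the TCP; rotation=None keeps the orientation; feed is the mean speed in mm/s.
- robot.goto_joints(angles): joint-space move.
- grip(opening, newtons=None): opening from 0.0 (shut) to 1.0 (fully open); newtons is the grip in N (None keeps the last); returns when the fingers have stopped.
- robot.hold(seconds).
- kin.ik(position, orientation): joint angles nearest the present ones, or None.
- robot.observe(): the state.
- viewer.read_camera(name): name is "scene" or "side" or "wrist"; returns the picture (400x640x3 uint8, red, green, blue); there is no depth.
- viewer.camera_info(name): a dict with "camera_matrix" (3x3 intrinsics, pixels), "R" (3x3) and "t" (3): a world point X has camera coordinates R X + t. Camera axes: x right, y down, z forward; pixel columns grow to the right and rows downward; lengths in mm; the calibration is good to about 2 mm. A picture is of the moment at which its call begins: read the wrist's pose just before it. camera_info takes no time and is no camera call; for the wrist camera it gives the pose at the moment of the call.
A pose or a line that the arm cannot do raises robot.IKError and nothing moves.
- robot.job_done(): hands the job in, once; it reports no verdict.
Trained networks look in the newest picture that a camera, given by its name, has taken for a name from the list of things; names that differ only in an ending like _2 or _b are one class to them, and where a whole thing is asked for, a point or a joint stands for the part that bears it (a point fixed in the world has none). Each returns a list of dicts, best first, with "confidence" (0 to 1); they miss things now and then, are a little off and sometimes report something else, mostly with a low value. They report only what shows in the picture. A call takes as long as a camera call.
- viewer.silhouettes(name, camera): "mask" (400x640 bool, what is visible of it).
- viewer.pinpoint(name, camera): "at" ([x, y, z] in mm, in the coordinates of the camera as it stood for that picture, good to about 4 mm: a listed point, or the origin of a listed thing).
The state is a dict: "t": time; "joints": joint angles; "joint_velocities": joint speeds; "joint_torque": joint torques, N m; "tcp_pos": TCP position; "tcp_rot": TCP orientation; "contact_force": force on the tool from outside, world axes, zero at the start; "wrist_torque": the same for the moment, N m; "grip_width": opening from 0.0 (shut) to 1.0 (fully open).
Only numpy, scipy, OpenCV 4.12 (cv2) and the standard library are available. Lean on these libraries where they do the work, as an engineer would, in place of code of your own. Each camera call takes 0.05 s, during which the arm holds its last target.

## Working session

There is one attempt and no reset: what is moved stays moved. The work goes in short steps, each a Python script; the robot and the scene stay as the last script left them, time stands still between calls to the robot, and variables do not carry over. Pictures are saved under pics/ and viewed, and the job is handed in when it is done.

```bash
ls; mkdir -p pics; cat > h.py <<'E'
import numpy as np,cv2
from cell import robot,grip,kin,viewer
def save(c,n):
    im=viewer.read_camera(c); cv2.imwrite('pics/'+n+'.png',im[:,:,::-1]); return im
def world(c,p,info=None):
    i=info or viewer.camera_info(c); return np.array(i['R']).T@(np.array(p)-np.array(i['t']))
E
python3 - <<'E'
from h import *
print(robot.observe())
for c in ['scene','side','wrist']:
    save(c,c+'0')
    for n in ['dial_axis','knob_grip','knob_tip','index_aim','index_tab','ear_a','ear_b','lock_ring','sugar_bowl','sieve','reamer']:
        print(c,n,[(np.round(world(c,d['at']),1).tolist(),round(d['confidence'],2)) for d in viewer.pinpoint(n,c)][:3])
print(robot.observe()['t'])
E
```

```text
pics
{'t': 0.0, 'joints': array([-1.20599175,  0.46836469, -0.01160558,  1.6036172 ,  0.00604912,
        1.0713996 , -0.05633675]), 'joint_velocities': array([ 3.67472054e-04,  2.02150265e-03,  5.31612155e-04, -1.23088124e-04,
       -5.31874585e-05,  1.82768177e-04,  1.12296307e-03]), 'joint_torque': array([-1.03466136e-03, -5.20569634e+01, -1.21121321e-02, -2.43749285e+01,
       -5.64160827e-02,  1.73064438e-02,  1.51173517e-04]), 'tcp_pos': array([257.6321896 , 596.12925734, 213.65113173]), 'tcp_rot': array([ 0.31857563,  1.54720652, -0.32133214]), 'contact_force': array([-1.03366364,  0.31667023,  0.31148527]), 'wrist_torque': array([-0.07576984, -0.01580797, -0.00956708]), 'grip_width': 1.0009013023375548}
scene dial_axis [([590.0, 36.0, 93.2], 0.74)]
scene knob_grip [([594.4, 35.4, 148.8], 0.67)]
scene knob_tip [([561.5, 50.2, 137.8], 0.55)]
scene index_aim []
scene index_tab [([595.1, 101.1, 101.2], 0.56)]
scene ear_a [([557.7, 64.8, 117.7], 0.73), ([626.2, 7.5, 120.3], 0.61)]
scene ear_b [([557.7, 64.8, 117.7], 0.73), ([626.2, 7.5, 120.3], 0.61)]
scene lock_ring [([589.4, 3
[... 202 characters left out ...]
ide knob_grip [([590.8, 36.1, 147.1], 0.62)]
side knob_tip [([566.1, 45.9, 131.0], 0.64)]
side index_aim []
side index_tab [([590.8, 103.5, 93.6], 0.63)]
side ear_a [([628.8, 8.2, 119.5], 0.74), ([552.9, 57.5, 117.9], 0.72)]
side ear_b [([628.8, 8.2, 119.5], 0.74), ([552.9, 57.5, 117.9], 0.72)]
side lock_ring [([592.1, 31.2, 87.8], 0.8), ([552.4, 61.5, 119.8], 0.66)]
side sugar_bowl [([457.6, -127.7, 1.7], 0.73)]
side sieve [([625.0, -209.5, -1.1], 0.93)]
side reamer [([497.8, -265.8, 1.5], 0.85)]
wrist dial_axis []
wrist knob_grip []
wrist knob_tip []
wrist index_aim []
wrist index_tab []
wrist ear_a []
wrist ear_b []
wrist lock_ring []
wrist sugar_bowl []
wrist sieve []
wrist reamer []
1.8
```

View pics/scene0.png

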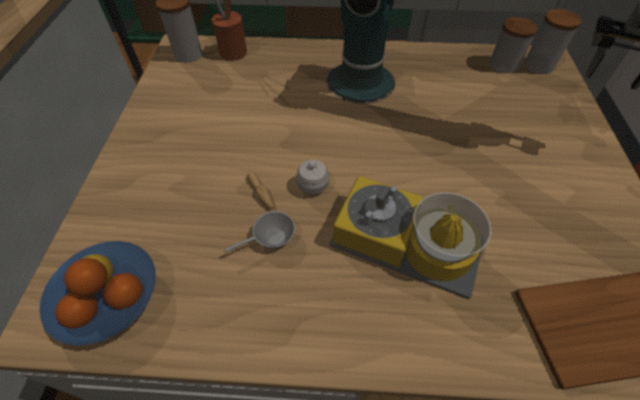

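View pics/side0.png

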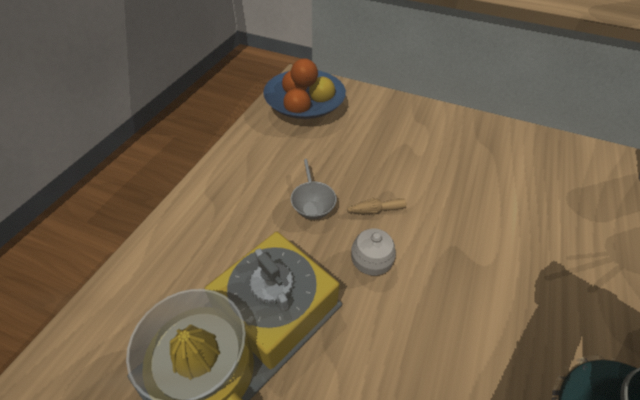

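```bash
python3 - <<'E'
from h import *
from scipy.spatial.transform import Rotation as R
o=robot.observe();print(R.from_rotvec(o['tcp_rot']).as_matrix().round(3))
for c in ['scene','side','wrist']:
    i=viewer.camera_info(c);print(c,i, world(c,[0,0,0]))
E
```

```text
[[ 0.     0.397  0.918]
 [ 0.     0.918 -0.397]
 [-1.     0.     0.   ]]
scene {'camera_matrix': array([[389.62708355,   0.        , 318.06727234],
       [  0.        , 389.62708355, 196.9948624 ],
       [  0.        ,   0.        ,   1.        ]]), 'R': array([[-0.06055669,  0.99815713, -0.00390311],
       [ 0.79806365,  0.04606797, -0.60080958],
       [-0.59952256, -0.03949797, -0.79938264]]), 't': array([ 140.36829688, -390.90724357, 1311.32868765])} [1106.64023318  -70.3064969   813.94044604]
side {'camera_matrix': array([[385.06190429,   0.        , 323.88749488],
       [  0.        , 385.06190429, 198.91234223],
       [  0.        ,   0.        ,   1.        ]]), 'R': array([[-0.92271134, -0.38499744,  0.01951272],
       [-0.30202652,  0.69054841, -0.6572084 ],
       [ 0.23954908, -0.612307  , -0.75345629]]), 't': array([469.89695217, 355.50223048, 586.28973481])} [400.50518491 294.40693768 666.21376943]
wrist {'camera_matrix': array([[340.46051665,   0.        , 313.91686672],
       [  0.        , 340.46051665, 193.88272377],
       [  0.        ,   0.        ,   1.        ]]), 'R': array([[ 3.96390759e-01,  9.18081861e-01,  2.48439646e-04],
       [ 8.87650414e-01, -3.83320753e-01,  2.55229196e-01],
       [ 2.34416528e-01, -1.00949967e-01, -9.66880549e-01]]), 't': array([-650.39487796,  -29.3668509 ,  389.04294143])} [192.6799214  625.13268904 383.81491434]
```

```bash
cat >> h.py <<'E'
from scipy.spatial.transform import Rotation as R
def down(a):
    "tool x down, tool y at azimuth a (rad)"
    y=np.array([np.cos(a),np.sin(a),0]);x=np.array([0,0,-1.]);z=np.cross(x,y)
    return R.from_matrix(np.c_[x,y,z]).as_rotvec()
E
python3 - <<'E'
from h import *
a=np.radians(65); w=np.array([np.sin(a),-np.cos(a)])
c=np.array([590.5,35.5])
p=np.r_[c+60*w,260]
print(kin.ik(p,down(a)))
robot.movep(p,down(a)); 
i=viewer.camera_info('wrist')
save('wrist','w1')
for n in ['dial_axis','knob_grip','knob_tip','index_aim','index_tab','ear_a','ear_b','lock_ring']:
    print(n,[(np.round(world('wrist',d['at'],i),1).tolist(),round(d['confidence'],2)) for d in viewer.pinpoint(n,'wrist')][:3])
o=robot.observe();print(o['t'],o['tcp_pos'],o['contact_force'],o['wrist_torque'])
E
```

```text
[-0.39593148  0.43616162  0.45213845  1.59242626 -0.20272288  1.15979575
  1.23516483]
dial_axis [([592.1, 34.2, 90.1], 0.9), ([497.3, -261.6, 1.6], 0.36)]
knob_grip [([590.9, 36.2, 144.9], 0.77), ([594.0, 102.4, 95.9], 0.4)]
knob_tip [([562.7, 50.2, 132.7], 0.95)]
index_aim []
index_tab [([590.0, 34.0, 143.9], 0.45)]
ear_a [([553.4, 64.1, 113.4], 0.97), ([594.6, 33.6, 88.1], 0.44)]
ear_b [([553.4, 64.1, 113.4], 0.97), ([594.6, 33.6, 88.1], 0.44)]
lock_ring [([592.9, 33.5, 88.8], 0.76), ([592.3, 99.9, 103.2], 0.64)]
4.75 [644.87833149  10.23009151 260.0047488 ] [-0.43231628 -0.21863472  0.70832746] [-0.03600739  0.03132717  0.07773533]
```

View pics/w1.png

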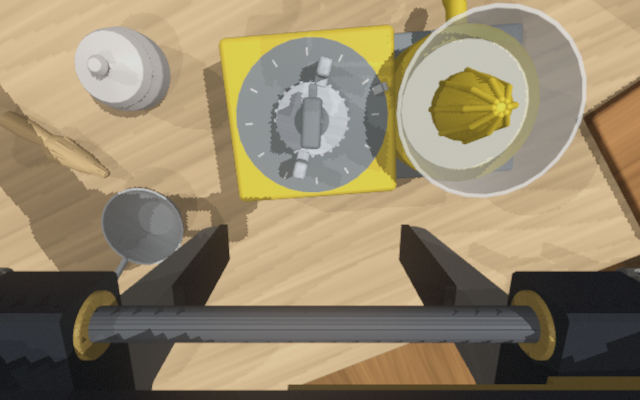

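```bash
python3 - <<'E'
from h import *
im=cv2.imread('pics/w1.png')
i=viewer.camera_info('wrist');K,Rm,t=[np.array(i[k]) for k in('camera_matrix','R','t')]
def pr(X):
    q=K@(Rm@np.array(X,float)+t);return q[:2]/q[2]
def bp(u,z):
    d=Rm.T@np.linalg.inv(K)@np.array([u[0],u[1],1.]);o=-Rm.T@t;return o+d*(z-o[2])/d[2]
np.savez('w1cam.npz',K=K,R=Rm,t=t)
s=5;x0,y0=230,30
cr=cv2.resize(im[y0:y0+170,x0:x0+160],None,fx=s*.7,fy=s*.7,interpolation=cv2.INTER_CUBIC)
c=np.array([591.5,35])
def P(X): u=(pr(X)-[x0,y0]+.5)*s*.7; return tuple(int(v) for v in u)
for th in np.arange(0,360,10): cv2.circle(cr,P([c[0]+74*np.cos(np.radians(th)),c[1]+74*np.sin(np.radians(th)),90]),2,(0,0,255),-1)
for nm,X in dict(kt=[562.7,50.2,135],ax=[*c,158],ea=[c[0]+46*np.cos(2.48),c[1]+46*np.sin(2.48),126],eb=[c[0]-46*np.cos(2.48),c[1]-46*np.sin(2.48),126],tab=[c[0]+2,c[1]+69,95]).items():
    cv2.circle(cr,P(X),4,(0,255,0),1);cv2.putText(cr,nm,P(X),0,.5,(255,0,0),1)
cv2.imwrite('pics/w1z.png',cr)
E
```

```text
(no output)
```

View pics/w1z.png

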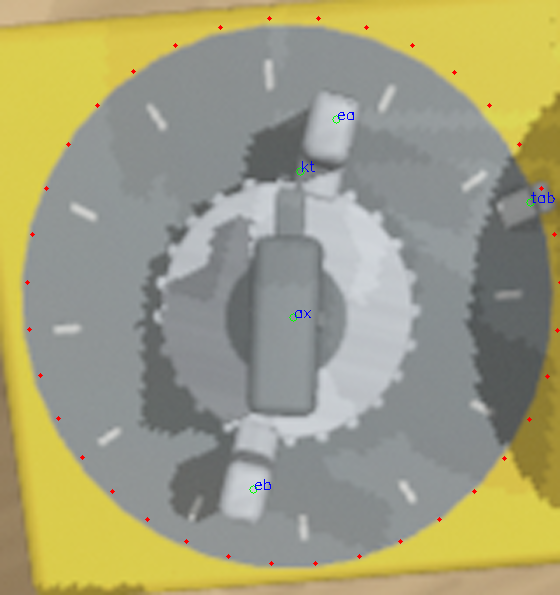

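```bash
python3 - <<'E'
from h import *
d=np.load('w1cam.npz');K,Rm,t=d['K'],d['R'],d['t']
im=cv2.imread('pics/w1.png')
def bp(uz,z):
    u=np.array(uz)/3.5-.5+[230,30]
    q=Rm.T@np.linalg.inv(K)@np.array([u[0],u[1],1.]);o=-Rm.T@t;return (o+q*(z-o[2])/q[2])[:2]
# dial edge fit: yellow->gray
hsv=cv2.cvtColor(im,cv2.COLOR_BGR2HSV);yel=(hsv[...,1]>110)
from scipy.optimize import least_squares
c0=np.array([591.5,35.]);pts=[]
for th in np.radians(np.arange(0,360,4)):
    r=np.arange(60,88,.25);X=np.c_[c0[0]+r*np.cos(th),c0[1]+r*np.sin(th),np.full(len(r),90.)]
    q=(K@(Rm@X.T+t[:,None])).T;q=q[:,:2]/q[:,2:]
    s=cv2.remap(hsv[...,1].astype(np.float32),q[:,0].astype(np.float32)[None],q[:,1].astype(np.float32)[None],1)[0]
    k=np.where(s>110)[0]
    if len(k): pts.append(X[k[0],:2])
pts=np.array(pts)
f=least_squares(lambda p:np.hypot(*(pts-p[:2]).T)-p[2],[*c0,74],loss='soft_l1',f_scale=.5)
print('dial',f.x,len(pts),np.median(abs(f.fun)))
c=f.x[:2]
A=lambda v:np.degrees(np.arctan2(v[1],v[0]))
for nm,u,z in [('tab in',(500,216),95),('tab',(524,204),95),('bar top',(289.5,240),158),('bar bot',(281,412),158),('nose end',(290,190),140),('ea',(334,120),126),('eb',(248,492),126)]:
    p=bp(u,z);print(nm,p,np.hypot(*(p-c)),A(p-c))
print(A(bp((289.5,240),158)-bp((281,412),158)),A(bp((334,120),126)-bp((248,492),126)),(bp((334,120),126)+bp((248,492),126))/2,(bp((289.5,240),158)+bp((281,412),158))/2)
E
```

```text
dial [592.12953232  32.70651182  74.01684435] 90 0.1339913135738584
tab in [593.24953998  95.33343329] 62.63693566983416 88.97544265770826
tab [593.11576267 102.34406296] 69.64453445271408 89.18861219466649
bar top [576.04214964  41.25928404] 18.219599171991813 152.00289014954598
bar bot [609.30775362  23.5801871 ] 19.452020212783882 -27.980500967426124
nose end [565.70425826  46.12728939] 29.638022527299412 153.07505206239594
ea [554.97865171  62.68466759] 47.73759266216088 141.09890329728665
eb [627.77439092   5.08129341] 45.096658825699315 -37.77613922065777
152.01146626954608 141.64538022002156 [591.37652131  33.8829805 ] [592.67495163  32.41973557]
```

```bash
cat >> h.py <<'E'
def ob(s=''):
    o=robot.observe();print(s,round(o['t'],2),o['tcp_pos'].round(1),'F',o['contact_force'].round(1),'M',o['wrist_torque'].round(2),'g',round(o['grip_width']*92,1),'tcpYaz',np.degrees(np.arctan2(*(R.from_rotvec(o['tcp_rot']).as_matrix()[[1,0],1]))).round(1));return o
E
python3 - <<'E'
from h import *
c=[591.2,34.0];a=np.radians(62)
grip(.45,15)
robot.movep([*c,195],down(a));ob('above')
robot.servo_line([*c,132],feed=80);o=ob('down')
grip(0,15);ob('gripped')
save('wrist','w2')
E
```

```text
above 6.05 [591.1  34.3 194.9] F [ 0.4 -0.2 -0.4] M [ 0.02 -0.05 -0.02] g 41.6 tcpYaz 62.1
down 6.98 [591.6  34.  132.4] F [-0.1 -0.1  0.8] M [0.01 0.03 0.09] g 41.4 tcpYaz 62.0
gripped 7.48 [591.3  34.  132.3] F [-1.1  0.2  2. ] M [-0.08  0.15  0.09] g 15.8 tcpYaz 62.0
```

View pics/w2.png

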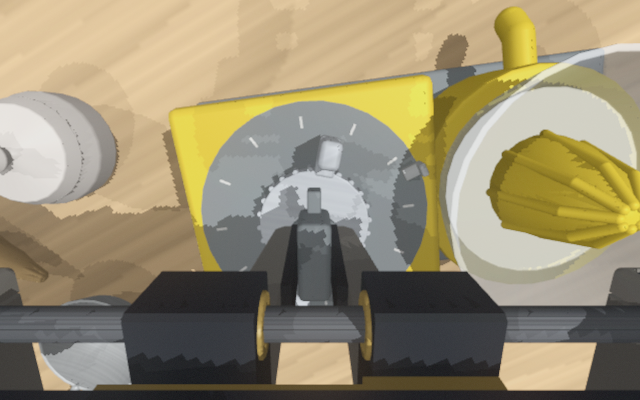

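The bar is held between the pads (nose at about 314,200), with its width reading 15.8 mm and little side force. Next I turn it clockwise.

```bash
python3 - <<'E'
from h import *
c=[591.2,34.0]
for d in (41,20,-1):
    robot.movep([*c,132],down(np.radians(d)));ob(d)
i=viewer.camera_info('wrist');np.savez('w3cam.npz',K=i['camera_matrix'],R=i['R'],t=i['t'])
save('wrist','w3')
E
```

```text
41 7.93 [591.4  34.  132.3] F [-0.4 -0.7  4.4] M [-0.05  0.24 -0.05] g 16.2 tcpYaz 41.2
20 8.33 [591.4  34.1 132.3] F [-1.7 -0.5  4.5] M [-0.03  0.29 -0.07] g 16.1 tcpYaz 20.2
-1 8.73 [591.4  34.  132.3] F [-1.3  0.1  4.7] M [-0.1   0.36 -0.13] g 16.1 tcpYaz -0.8
```

View pics/w3.png

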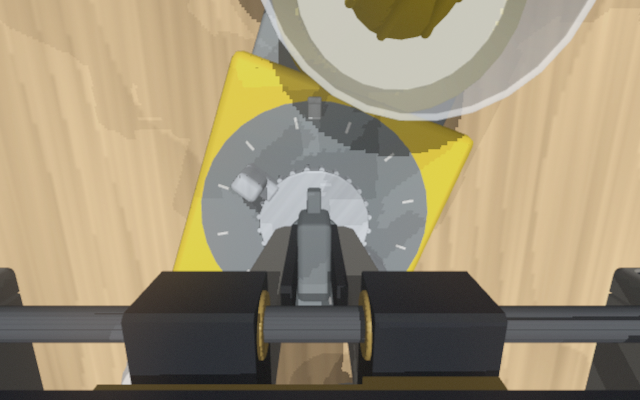

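The nose (314,200) and the tab (315,107) lie in one line. Now I release and check from above.

```bash
python3 - <<'E'
from h import *
c=np.array([591.2,34.0]);a=np.radians(-1);w=np.array([np.sin(a),-np.cos(a)])
robot.hold(.3)
grip(.45);ob('rel')
robot.servo_line([*c,200],feed=150)
a=np.radians(30);w=np.array([np.sin(a),-np.cos(a)])
robot.movep([*(c+60*w),240],down(a))
i=viewer.camera_info('wrist');np.savez('w4cam.npz',K=i['camera_matrix'],R=i['R'],t=i['t'])
im=save('wrist','w4')
for n in ['dial_axis','knob_grip','knob_tip','index_tab','ear_a','lock_ring']:
    print(n,[(np.round(world('wrist',d['at'],i),1).tolist(),round(d['confidence'],2)) for d in viewer.pinpoint(n,'wrist')][:3])
ob()
K,Rm,t=i['camera_matrix'],i['R'],i['t']
q=K@(Rm@np.r_[c,90]+t);u=(q[:2]/q[2]).astype(int);print(u)
x0,y0=u-90;x0=max(x0,0);y0=max(y0,0);print('crop',x0,y0)
cv2.imwrite('pics/w4z.png',cv2.resize(im[y0:y0+170,x0:x0+180,::-1],None,fx=3.5,fy=3.5,interpolation=cv2.INTER_CUBIC))
E
```

```text
rel 9.63 [591.1  33.9 131.9] F [-0.5  1.   0.2] M [-0.11  0.09  0.05] g 41.3 tcpYaz -1.0
dial_axis [([592.5, 34.9, 85.9], 0.85)]
knob_grip [([592.1, 31.2, 145.2], 0.94)]
knob_tip [([591.7, 68.7, 134.8], 0.87)]
index_tab [([596.0, 100.5, 98.7], 0.58)]
ear_a [([555.7, 65.9, 112.9], 0.89), ([628.8, 3.2, 113.1], 0.68)]
lock_ring []
 11.18 [620.9 -17.2 239.6] F [ 0.1 -0.8 -0.9] M [-0.04  0.04 -0.02] g 41.4 tcpYaz 30.0
[314 117]
crop 224 27
```

View pics/w4z.png

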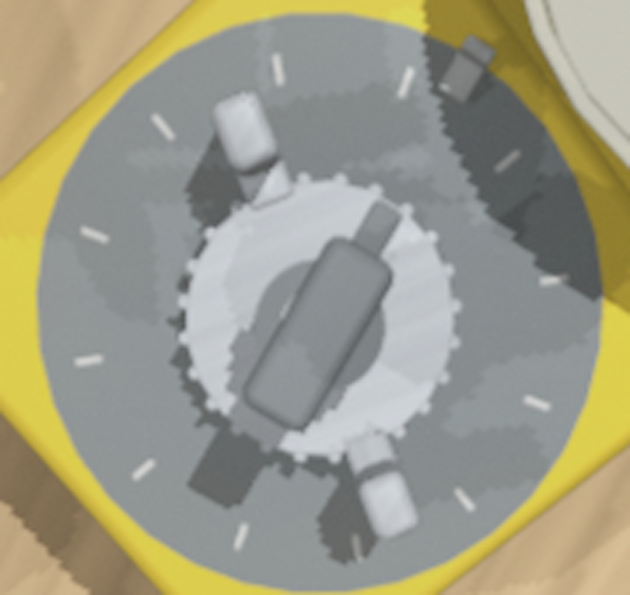

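```bash
python3 - <<'E'
from h import *
d=np.load('w4cam.npz');K,Rm,t=d['K'],d['R'],d['t']
im=cv2.imread('pics/w4.png');hsv=cv2.cvtColor(im,cv2.COLOR_BGR2HSV)
def bp(uz,z):
    u=np.array(uz)/3.5-.5+[224,27]
    q=Rm.T@np.linalg.inv(K)@np.array([u[0],u[1],1.]);o=-Rm.T@t;return (o+q*(z-o[2])/q[2])[:2]
from scipy.optimize import least_squares
c0=np.array([591.5,34.]);pts=[]
for th in np.radians(np.arange(0,360,4)):
    r=np.arange(60,88,.25);X=np.c_[c0[0]+r*np.cos(th),c0[1]+r*np.sin(th),np.full(len(r),90.)]
    q=(K@(Rm@X.T+t[:,None])).T;q=q[:,:2]/q[:,2:]
    s=cv2.remap(hsv[...,1].astype(np.float32),q[:,0].astype(np.float32)[None],q[:,1].astype(np.float32)[None],1)[0]
    k=np.where(s>110)[0]
    if len(k): pts.append(X[k[0],:2])
pts=np.array(pts)
f=least_squares(lambda p:np.hypot(*(pts-p[:2]).T)-p[2],[*c0,74],loss='soft_l1',f_scale=.5)
c=f.x[:2];print(f.x)
A=lambda v:np.degrees(np.arctan2(v[1],v[0]))
for nm,u,z in [('tab',(465,79),95),('tab outer top',(478,50),102),('nose end',(386,212),140),('ea',(243,128),126),('eb',(388,506),126)]:
    p=bp(u,z);print(nm,p,np.hypot(*(p-c)),A(p-c))
print('bar',A(bp((361,253),158)-bp((273,410),158)),'ears',A(bp((243,128),126)-bp((388,506),126)))
E
```

```text
[591.83505244  34.30012081  73.94979383]
tab [593.80671418 102.05008889] 67.77865168407232 88.33304687567764
tab outer top [592.93533557 107.74477655] 73.4528970140434 89.14170930883567
nose end [591.87768448  62.68756592] 28.387477120636227 89.91395370419616
ea [555.54790453  63.15510615] 46.361269201191135 141.5088163461692
eb [627.09449329   5.86889168] 45.294182399754085 -38.880750934309766
bar 90.08412469088613 ears 141.31630045813256
```

```bash
python3 - <<'E'
from h import *
c=np.array([591.4,34.0]);az=np.radians(-38.5);r=48
def pose(az,z,rr=r): return [c[0]+rr*np.cos(az),c[1]+rr*np.sin(az),z],down(az+np.pi/2)
for k in np.arange(0,1.65,.1):
    p,o=pose(az-k,105)
    if kin.ik(p,o) is None: print('noik',k)
grip(.38)
robot.movep(*pose(az,185));ob('above')
robot.servo_line(pose(az,105)[0],feed=80)
robot.hold(.2);o=[]
for _ in range(8):
    s=robot.observe();o.append(np.r_[s['contact_force'],s['wrist_torque']]);robot.hold(.02)
b=np.mean(o,0);print(b,np.std(o,0));np.save('bias.npy',b)
grip(0,30);ob('pinched')
save('wrist','w5');save('side','s5')
E
```

```text
above 11.9 [628.8   3.6 184.9] F [ 0.7 -0.5  0.8] M [-0.05 -0.05 -0.01] g 35.0 tcpYaz 51.3
[ 0.18393748  0.0356617  -0.11526214 -0.01718554 -0.01974061 -0.01752535] [0.45604316 0.48605892 0.61989304 0.02693757 0.02013958 0.02809167]
pinched 13.85 [628.9   4.1 105. ] F [-0.2  0.4  0.7] M [-0.02  0.09  0.01] g 11.9 tcpYaz 51.5
```

View pics/w5.png

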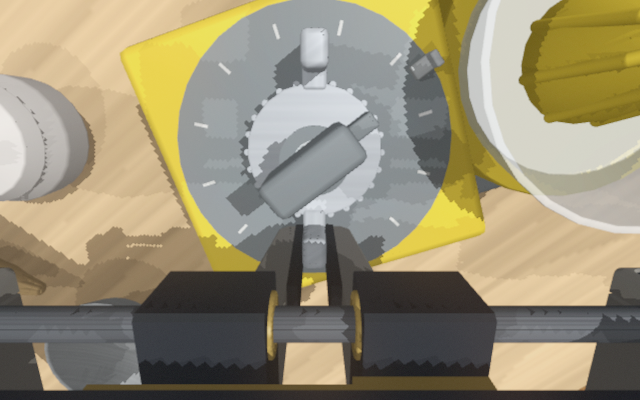

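The near ear (314,250) sits between the pads with the width reading 11.9 mm, and the fingers clear the knob. I turn the ring in steps while watching the torque.

```bash
cat > turn.py <<'E'
from h import *
c=np.array([591.4,34.0]);az0=np.radians(-38.5);r=48;b=np.load('bias.npy')
def pose(az,z=105): return [c[0]+r*np.cos(az),c[1]+r*np.sin(az),z],down(az+np.pi/2)
def meas(n=6):
    o=[]
    for _ in range(n):
        s=robot.observe();o.append(np.r_[s['contact_force'],s['wrist_torque'],s['tcp_pos']]);robot.hold(.015)
    m=np.mean(o,0);F=m[:3]-b[:3];M=m[3:6]-b[3:6];p=m[6:9]
    d=p[:2]-c;th=np.arctan2(d[1],d[0]);e=d/np.hypot(*d)
    Ft=-(e[0]*F[1]-e[1]*F[0]) # force on tool is opposite to motion -> sign flips below
    return az0-th, -Ft, F[:2]@e, M[2], -Ft*np.hypot(*d)/1000+M[2], s['t'],s['grip_width']*92
E
python3 - <<'E'
from turn import *
k=0
for _ in range(7):
    k+=.035
    p,o=pose(az0-k);robot.servo_line(p,feed=40,rotation=o)
    print(round(k,3),np.round(meas(),3))
E
```

```text
0.035 [ 0.029  1.393 -0.046  0.137  0.204 14.283 11.675]
0.07 [ 0.066  1.124 -0.237  0.106  0.16  14.633 11.752]
0.105 [ 0.102  1.65   0.249  0.06   0.139 14.983 11.578]
0.14 [ 0.138  1.519  0.159  0.056  0.129 15.333 11.396]
0.175 [ 0.174  2.251  0.068  0.034  0.143 15.683 11.793]
0.21 [ 0.209  1.981  0.136  0.04   0.135 16.033 11.47 ]
0.245 [ 0.245  2.179 -0.561  0.053  0.158 16.383 11.572]
```

```bash
python3 - <<'E'
from turn import *
k=.245
for fd in (40,20):
    k+=.03
    p,o=pose(az0-k);robot.servo_line(p,feed=fd,rotation=o)
    for _ in range(10):
        m=meas(1); print(fd,round(k,3),np.round(m,3))
E
```

```text
40 0.275 [ 0.274  2.714 -0.747  0.074  0.204 16.65  11.646]
40 0.275 [ 0.274  2.543 -0.464  0.036  0.158 16.667 11.432]
40 0.275 [ 0.273  2.699 -0.764  0.04   0.17  16.683 11.581]
40 0.275 [ 0.274  2.288  0.041  0.041  0.151 16.7   11.588]
40 0.275 [ 0.274  2.951 -0.255  0.063  0.205 16.717 11.603]
40 0.275 [ 0.274  2.272 -0.56   0.024  0.133 16.733 11.761]
40 0.275 [ 2.7400e-01  3.0990e+00 -1.6470e+00 -1.0000e-03  1.4800e-01  1.6750e+01
  1.1817e+01]
40 0.275 [ 2.7400e-01  2.8050e+00 -4.0200e-01 -1.0000e-03  1.3400e-01  1.6767e+01
  1.1629e+01]
40 0.275 [ 0.274  1.639  1.083  0.061  0.14  16.783 12.18 ]
40 0.275 [ 2.7400e-01  1.9140e+00 -6.4300e-01  9.0000e-03  1.0100e-01  1.6800e+01
  1.1569e+01]
20 0.305 [ 3.0500e-01  1.9340e+00 -6.5000e-01 -1.7000e-02  7.6000e-02  1.7067e+01
  1.1734e+01]
20 0.305 [ 0.305  3.097 -0.406  0.033  0.182 17.083 11.471]
20 0.305 [ 0.304  1.721 -0.902  0.031  0.114 17.1   11.449]
20 0.305 [ 0.304  2.699 -0.829  0.043  0.173 17.117 11.86 ]
20 0.305 [ 0.305  3.555 -1.273  0.096  0.267 17.133 11.476]
20 0.305 [ 0.305  2.777 -0.476  0.047  0.181 17.15  11.74 ]
20 0.305 [ 0.304  2.699 -0.619  0.042  0.172 17.167 11.466]
20 0.305 [ 0.305  3.284  0.624  0.039  0.196 17.183 11.585]
20 0.305 [ 0.305  2.096  0.205  0.085  0.186 17.2   11.863]
20 0.305 [ 0.304  2.386 -0.079  0.057  0.171 17.217 11.76 ]
```

```bash
python3 - <<'E'
from turn import *
k=.305;L=[]
while k<1.55:
    k+=.03
    p,o=pose(az0-k);robot.servo_line(p,feed=40,rotation=o)
    m=meas(6);L.append(m);print(round(k,3),np.round(m,3).tolist(),flush=True)
    if m[4]>.30 or m[6]>13: break
np.save('L.npy',L)
E
```

```text
0.335 [0.335, 2.88, -0.379, 0.028, 0.166, 17.567, 11.572]
0.365 [0.365, 2.522, -0.41, 0.039, 0.16, 17.917, 11.938]
0.395 [0.395, 2.481, -0.04, 0.032, 0.151, 18.267, 11.81]
0.425 [0.425, 2.892, -0.413, 0.042, 0.181, 18.617, 11.755]
0.455 [0.455, 2.778, -0.13, 0.028, 0.161, 18.967, 11.599]
0.485 [0.485, 2.93, -0.792, 0.051, 0.192, 19.317, 11.561]
0.515 [0.515, 2.99, -0.527, 0.036, 0.18, 19.667, 11.797]
0.545 [0.545, 2.987, -0.294, 0.025, 0.168, 20.017, 11.733]
0.575 [0.575, 2.824, -0.321, 0.037, 0.173, 20.367, 12.104]
0.605 [0.605, 3.088, -0.787, 0.029, 0.177, 20.717, 11.517]
0.635 [0.636, 3.152, -0.67, 0.041, 0.192, 21.067, 11.746]
0.665 [0.666, 3.411, -0.642, 0.03, 0.194, 21.417, 11.745]
0.695 [0.695, 2.808, -1.036, 0.013, 0.148, 21.767, 11.416]
0.725 [0.725, 3.414, -0.638, 0.014, 0.178, 22.117, 11.628]
0.755 [0.755, 3.335, -0.771, 0.013, 0.173, 22.467, 11.682]
0.785 [0.785, 3.286, -0.482, 0.033, 0.191, 22.817, 11.787]
0.815 [0.813, 3.548, -0.439, 0.054, 0.224, 23.167, 11.458]
0.845 [0.841, 4.374, -0.739, 0.124, 0.334, 23.517, 11.601]
```

```bash
python3 - <<'E'
from turn import *
k=.845
while k<.93:
    k+=.012
    p,o=pose(az0-k);robot.servo_line(p,feed=30,rotation=o)
    m=meas(10);print(round(k,3),np.round(m,3).tolist(),flush=True)
    if m[4]>.49 or m[6]>13: break
save('wrist','w6')
E
```

```text
0.857 [0.851, 5.085, -0.579, 0.169, 0.413, 23.933, 11.705]
0.869 [0.862, 4.993, -0.876, 0.183, 0.423, 24.35, 11.985]
0.881 [0.873, 5.252, -0.852, 0.213, 0.465, 24.767, 11.837]
0.893 [0.884, 5.294, -0.961, 0.219, 0.474, 25.183, 11.703]
0.905 [0.894, 5.715, -0.815, 0.255, 0.529, 25.6, 11.51]
```

View pics/w6.png

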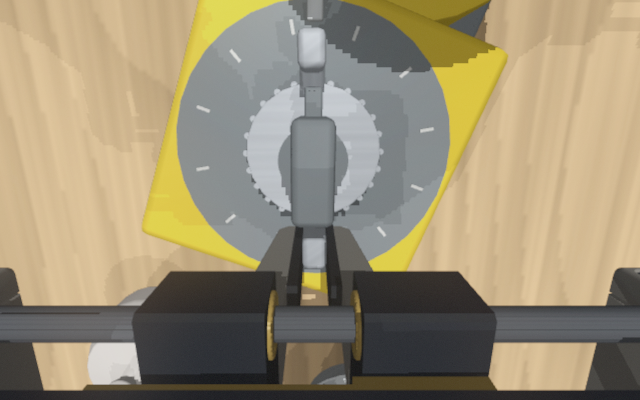

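```bash
python3 - <<'E'
from turn import *
k=.905
for _ in range(2):
    k+=.012
    p,o=pose(az0-k);robot.servo_line(p,feed=30,rotation=o)
    m=meas(10);print(round(k,3),np.round(m,3).tolist(),flush=True)
robot.hold(.3)
E
```

```text
0.917 [0.905, 5.944, -0.639, 0.266, 0.551, 26.067, 11.419]
0.929 [0.916, 5.877, -0.689, 0.274, 0.556, 26.483, 11.955]
```

```bash
python3 - <<'E'
from turn import *
grip(.38);ob('rel')
p,o=pose(az0-.929,190);robot.servo_line(p,feed=120)
a=np.radians(30);w=np.array([np.sin(a),-np.cos(a)])
robot.movep([*(c+60*w-[.2,0]),240],down(a))
i=viewer.camera_info('wrist');np.savez('w7cam.npz',K=i['camera_matrix'],R=i['R'],t=i['t'])
im=save('wrist','w7')
for n in ['dial_axis','knob_grip','knob_tip','ear_a','sugar_bowl','sieve','reamer']:
    print(n,[(np.round(world('wrist',d['at'],i),1).tolist(),round(d['confidence'],2)) for d in viewer.pinpoint(n,'wrist')][:2])
cv2.imwrite('pics/w7z.png',cv2.resize(im[27:197,224:404,::-1],None,fx=3.5,fy=3.5,interpolation=cv2.INTER_CUBIC))
ob()
E
```

```text
rel 27.32 [589.6 -14.1 104.9] F [-0.2 -0.1  0.5] M [-0.07  0.07  0.01] g 35.1 tcpYaz -1.7
dial_axis [([594.3, 35.8, 87.8], 0.64), ([589.4, 34.8, 143.1], 0.34)]
knob_grip [([593.3, 31.9, 142.9], 0.74), ([593.2, 35.6, 88.0], 0.28)]
knob_tip [([590.9, 64.7, 136.7], 0.84)]
ear_a [([596.0, 82.5, 113.0], 0.68), ([590.9, -10.7, 112.6], 0.64)]
sugar_bowl [([458.3, -134.3, 0.5], 0.86)]
sieve []
reamer [([499.1, -259.4, 2.3], 0.79), ([588.6, 80.0, 111.8], 0.66)]
 29.1 [620.9 -17.8 239.6] F [-0.6  0.5  0.4] M [-0.09 -0.02  0.04] g 35.2 tcpYaz 30.0
```

View pics/w7z.png

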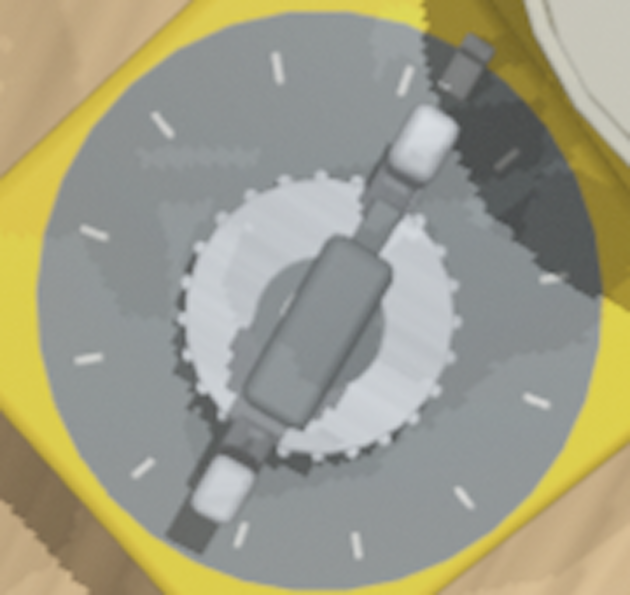

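```bash
python3 - <<'E'
from h import *
d=np.load('w7cam.npz');K,Rm,t=d['K'],d['R'],d['t']
def bp(uz,z):
    u=np.array(uz)/3.5-.5+[224,27]
    q=Rm.T@np.linalg.inv(K)@np.array([u[0],u[1],1.]);o=-Rm.T@t;return (o+q*(z-o[2])/q[2])[:2]
A=lambda v:np.degrees(np.arctan2(v[1],v[0]))
e=A(bp((424,143),126)-bp((224,489),126));print('ears',e,np.radians(141.3-e),'bar',A(bp((361,253),158)-bp((273,410),158)))
for n in ['sugar_bowl','sieve','reamer']:
    for c in ['scene','side']:
        viewer.read_camera(c)
        print(n,c,[world(c,x['at']).round(1) for x in viewer.pinpoint(n,c)][:1])
E
```

```text
ears 89.2473266969048 0.9084905336039636 bar 90.03162749343939
sugar_bowl scene [array([ 461.5, -128.2,    0.9])]
sugar_bowl side [array([ 458.1, -127.9,    2. ])]
sieve scene []
sieve side [array([ 621.7, -207.4,   -1. ])]
reamer scene [array([ 490.5, -261.5,   -3.5])]
reamer side [array([ 494.9, -264.9,   -3. ])]
```

```bash
python3 -c "
from h import *
ob();robot.job_done()"
```

```text
29.7 [621.2 -18.  240. ] F [-0.  -0.2 -0.3] M [-0.05 -0.01 -0.01] g 35.1 tcpYaz 30.0
the job is handed in; nothing more can be done
```

I set the knob to the tab, tightened the lock ring, let go and handed the job in at about 30 s. No verdict was reported.

- **Knob:** I turned it about 63° clockwise. In the last picture the bar pointed to 90.0° and the tab lay at about 88.5–89°, so the nose is about 0.5–0.8 mm off (limit 3 mm). It did not move while the ring was being turned.
- **Ring:** I pinched one ear and turned it clockwise in small steps. The torque began to rise at about 0.80 rad, and I stopped at about 0.92 rad. After letting go, the picture shows the ring at about 0.91 rad, so it hardly sprang back.
- **Seal torque:** I could not measure it directly. I estimate 0.26–0.38 N m above the drag while I held the ring, and at most about 0.30 N m once let go. The limits are 0.18 and 0.6 N m.
- **Disagreement:** between steps I read only about 0.17 N m of drag, not the stated 0.30, because the arm was at rest for each reading. The estimate therefore combines the torque rise with the angle turned past the bite. The torque also rose more slowly over the last two steps than the stated 3 N m per rad.
- **Bystanders:** the sugar bowl, sieve and reamer measured within about 5 mm of where they started, which is within the networks' accuracy. The sieve was found in the side view only. The gripper was clear of everything at hand-in.

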